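# Slide the bottle tray home in the checking station and load the sample bottle

### The arm

A 6-joint arm with a two-finger parallel gripper is mounted at the origin on the work surface. World frame = base frame: x ahead of the robot, y to its left, z up, the work surface at z = 0. Lengths are in mm, angles in rad, forces in N, time in s.
With the tool pointing down it reaches from about 375 to 825 mm from the base axis. Payload 5.5 kg.
Tool frame: the origin (TCP) lies midway between the tips of the shut fingers; the grasp point (between the pads) lies robot.tcp_to_grasp behind it (robot.tcp_to_grasp is the distance from the TCP to the grasp point, in mm); z points along the fingers, y is the line along which they close (so a half turn about z gives the same grasp; the last joint's range is limited). The gripper opens to 85 mm and grips with 20 to 120 N. Pads are 22 mm wide; open, the fingers measure 114 mm over their backs; the gripper's body (76 mm by 85 mm) begins 54 mm behind the grasp point. The pads swing forward as they close: fully open they stand 13 mm farther back than shut.
Start: joints at [-1.286, 0.314, -0.047, 1.21, 0, 1.571], TCP at [168.576, -575.827, 231.299] pointing down, gripper open.
Joint ranges: [-2.67, 2.67], [-0.69, 1.73], [-1.03, 1.25], [-2.08, 2.16], [-1.42, 1.45], [-3.14, 3.14]. Speed limits (rad/s): [2.39, 2.39, 3.01, 3.14, 3.14, 3.14].

### API

Orientations are given as a unit quaternion [w, x, y, z].
In Python, from rig import robot gives the robot as it stands.
- The arm moves only by the tool send_rows, never from a script. Its argument "plan" is a list of rows, each a list of 2 entries, a list of its own where there are three numbers: the shift along the world's x, y, z as a fraction of full scale, then the turn, a rotation vector about the world's x, y, z as a fraction of full scale. In form: [[[x, y, z], [ax, ay, az]], ...]. A call has exactly 5 rows; each row is the pose to reach, as a shift and turn from the pose commanded when the call began; what a row does not reach only later rows make up. Full scale, the value 1, is 200 mm for a shift and 90 degrees for a turn. A row lasts 1/12 s, in which the tool goes at most 41.7 mm and 7.16 degrees, less where a joint would pass 70% of its speed; a pose out of reach is approached as far as the arm can. A call with a number of a shift or a turn outside -1 to 1 is refused whole. A call with a gripper value outside its range is refused whole. "fingers" is the opening in per cent of the stroke, from 0 (shut) to 100 (fully open), set as the call begins (left out, the last holds). The fingers move at their own pace and stop on an object; the grip force is fixed at half the most. Time passes only in rows, so rows that repeat a pose let the fingers close, or fill a call up. It gives the time, the measured TCP pose, the force, the opening and the grip force at its end, in the units of the state.
- robot.sense(): the state, without advancing time (a new reading comes with each control period).
- robot.grab_frame(name): name is "scene" or "side" or "wrist"; returns the picture (384x512x3 uint8, red, green, blue); there is no depth.
- robot.get_calibration(name): a dict with "fx", "fy", "cx", "cy" (pixels), "view" (4x4, takes a point from world to camera coordinates). Camera axes: x right, y down, z forward; pixel columns grow to the right and rows downward; lengths in mm; the calibration is good to about 2 mm. A picture is of the moment at which its call begins: read the wrist's pose just before it. get_calibration takes no time and is no camera call; for the wrist camera it gives the pose at the moment of the call.
- robot.job_done(): hands the job in; it is judged then, once.
The state is a dict: "time": time; "joint_pos": joint angles; "dq": joint speeds; "joint_efforts": joint torques, N m; "eef_pos": TCP position; "ee_rot": TCP orientation; "wrist_force": force on the tool from outside, world axes, zero at the start; "moment": the same for the moment, N m; "opening": finger opening in mm; "finger_force": force on a finger pad.
Only numpy, scipy, OpenCV 4.12 (cv2) and the standard library are available. Lean on these libraries where they do the work, as an engineer would, in place of code of your own. Each camera call takes 0.05 s, during which the arm holds its last target. There are 200 camera calls.

### The job

On the bottle-checking station, gently slide the empty two-cell wooden tray along the steel deck, without lifting it off the deck, until it drops into the shallow pocket on the deck's other half and lies flat in it. Then stand the square glass bottle upright in either cell of the seated tray, setting it down softly. Handle the tray lightly, never squeezing or pushing it with more than about 10 N, and leave the round jar, the bin and the carton where they are.

Things in the scene. Friction and masses are not known exactly. Their poses are not given: they have to be found in the camera images.
- station: Low checking station fixed to the bench: aluminium bed 280 (x) x 530 (y) x 14 mm under two 6 mm steel deck plates laid end to end along y, 260 mm wide, flush tops 20 mm above the bench, no fences. Origin: centre of the bed's underside, on the bench; z up. The empty tray starts on the plain half (+y or -y); the other half has the pocket.
- half_p (a point): Middle of the deck's +y half: station x 0, y +115 mm, z 20 mm (deck top), axes as the station's. If the tray starts on the -y half, the pocket is here: a window 196 (x) x 126 (y) mm, 6 mm deep, black rubber floor 14 mm above the bench, square to the station, centred on station x = 0. Its plate is bolted in slots, so its centre is up to 14 mm off this point along y, not measured: find it by feel.
- half_n (a point): The same for the deck's -y half: station x 0, y -115 mm, z 20 mm. If the tray starts on the +y half, the pocket is here, again up to 14 mm off this point along y. The tray has 6 mm play in all along x and along y in the pocket.
- tray: Loose wooden tray: plate 190 (x) x 120 (y) x 10 mm, 0.3 to 0.65 kg, handle block in its middle 44 (x) x 16 (y) mm, its top 38 mm above the underside. Origin: centre of the underside, 20 mm above the bench on the deck, 14 mm in the pocket. Starts within 0.12 rad of the station's axes. Slides with a few N; drops in by its own weight if the handle is enclosed loosely; the pocket's wall then stops it.
- cell_a (a point): Centre of the floor of the tray's cell at tray x = +60 mm: a square 46 x 46 mm inside, sides along the tray's x and y, with walls 10 mm high and 5 mm thick; its floor is the tray plate's top, 10 mm above the tray's underside. Axes as the tray's.
- cell_b (a point): The same for the cell at tray x = -60 mm.
- bottle: Loose square clear-glass bottle with a plain paper band, 0.13 to 0.25 kg, standing on the bench to the left or right of the station: body 40 x 40 mm and 72 mm high, then a shoulder and a narrow neck (24 mm lip), 99 mm in all. Origin: centre of its underside; x and y along the body's flat sides, z up.
- round_jar: Round glass jar with a white lid, 60 mm in diameter and 85 mm high, standing on the bench on the other side of the station; leave it alone. Origin: centre of its underside.
- cap_bin: Open grey plastic bin 90 x 100 x 50 mm beside the station; leave it alone. Origin: centre of its underside.
- carton: Closed cardboard carton 100 x 90 x 70 mm beside the station; leave it alone. Origin: centre of its underside.

How it is judged:
By the outcome, as a careful person would: the job done as asked, in the order asked, and still so for the second after the job is handed in, with the robot touching nothing.
It also fails if it takes over 67 s, if anything falls off the work surface, if the arm or the gripper's body presses on something with over 40 N, if the wrist force passes 120 N, or if a joint passes its speed limit or range.

## Working session

There is one attempt and no reset: what is moved stays moved. The work goes in short steps, Python scripts to look and compute and a tool call to move; the robot and the scene stay as the last step left them, time stands still between calls to the robot, and variables do not carry over. Pictures are saved under pics/ and viewed, at most 10 in all, crops included, and the job is handed in when it is done.

Besides the shell and the picture viewer there is one more tool, called after "Call:" by a JSON object that holds its "api" and its "payload". send_rows: Moves the arm, as the interface text tells. Its arguments: {"type":"object","properties":{"plan":{"type":"array"},"fingers":{"type":"number"}},"required":["plan"]}

```bash
ls; mkdir -p pics; python3 - <<'E'
from rig import robot
import cv2,numpy as np
print(robot.sense()); print(robot.tcp_to_grasp)
a=robot.grab_frame("scene");b=robot.grab_frame("side")
for n in("scene","side"):
    c=robot.get_calibration(n);print(n,c['fx'],c['cx'],c['cy'],np.round(c['view'],3).tolist())
cv2.imwrite("pics/a.png",a[:,:,::-1]);cv2.imwrite("pics/b.png",b[:,:,::-1])
E
```

```text
pics
{'time': 0.0, 'joint_pos': array([-1.28603747e+00,  3.14210283e-01, -4.80702926e-02,  1.21022646e+00,
        2.77479415e-05,  1.57075474e+00]), 'dq': array([ 1.06397855e-05, -1.22708046e-03,  1.62727903e-04,  1.80350865e-04,
       -7.42003135e-04,  3.13089106e-04]), 'joint_efforts': array([ 1.60775686e-03, -5.39592755e+01,  3.39745259e+01,  1.91134930e-02,
        1.52107232e-04, -3.44476234e-06]), 'eef_pos': array([ 168.39975582, -575.27250901,  230.44787338]), 'ee_rot': array([-8.48671302e-04,  9.89877850e-01,  1.41919381e-01, -1.07622762e-04]), 'wrist_force': array([-0.34872303, -0.31524874, -0.73796411]), 'moment': array([-0.02039662,  0.02864164,  0.0032444 ]), 'finger_force': 0.0, 'opening': 85.69955007353242}
18.700000000000003
scene 375.35632987262335 254.61605916408217 190.6965260533915 [[-0.299, 0.954, 0.018, 167.982], [0.732, 0.242, -0.637, -382.457], [-0.612, -0.178, -0.77, 1415.686], [0.0, 0.0, 0.0, 1.0]]
side 427.375600339463 250.0023574775505 195.08892852273118 [[-0.999, -0.038, -0.001, 548.247], [-0.025, 0.682, -0.731, 54.707], [0.028, -0.73, -0.683, 1202.823], [0.0, 0.0, 0.0, 1.0]]
```

View pics/a.png

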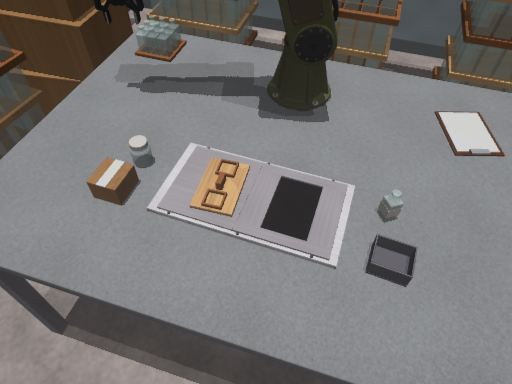

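View pics/b.png

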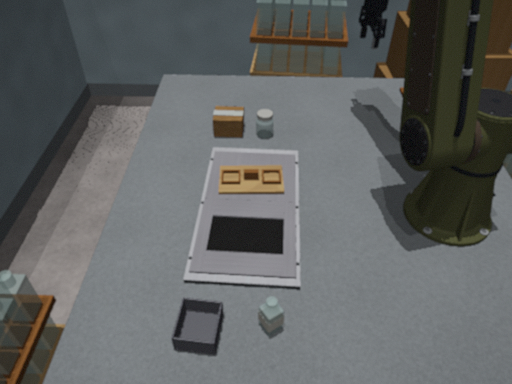

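The tray is on the right half (-y), around (220,185) in the scene view. The pocket is at (293,208), the bottle at (391,207) on the +y side, the jar at (140,150), the carton at (113,180) and the bin at (391,260).

```bash
cat > h.py <<'E'
import numpy as np,cv2
from rig import robot
def ray(c,uv,z):
    V=np.array(c['view']);R=V[:3,:3];t=V[:3,3]
    uv=np.atleast_2d(np.array(uv,float))
    d=np.c_[(uv[:,0]-c['cx'])/c['fx'],(uv[:,1]-c['cy'])/c['fy'],np.ones(len(uv))]@R
    o=-R.T@t
    return (o+d*((z-o[2])/d[:,2])[:,None])[:,:2]
def proj(c,P):
    V=np.array(c['view']);p=np.atleast_2d(P)@V[:3,:3].T+V[:3,3]
    return np.c_[p[:,0]/p[:,2]*c['fx']+c['cx'],p[:,1]/p[:,2]*c['fy']+c['cy']]
def rect(P):
    r=cv2.minAreaRect(P.astype(np.float32));b=cv2.boxPoints(r);e=b[1]-b[0];f=b[2]-b[1]
    if np.linalg.norm(f)>np.linalg.norm(e): e=f
    return np.round(r[0],1),np.round(r[1],1),round(float((np.arctan2(e[1],e[0])+np.pi/2)%np.pi-np.pi/2),3)
E
python3 - <<'E'
from h import *
for n,f,seed,ts in(("scene","a",(293,208),(240,185)),("side","b",(245,235),(250,190))):
    im=cv2.imread(f"pics/{f}.png");c=robot.get_calibration(n)
    hsv=cv2.cvtColor(im,cv2.COLOR_BGR2HSV)
    m=(hsv[:,:,2]<45).astype(np.uint8)
    _,L=cv2.connectedComponents(m);k=L==L[seed[1],seed[0]]
    P=np.argwhere(k)[:,::-1]
    print(n,"pocket",rect(ray(c,P,20)), rect(ray(c,P,14)))
    w=((hsv[:,:,1]>90)&(hsv[:,:,0]<30)&(hsv[:,:,2]>60)).astype(np.uint8)
    _,L=cv2.connectedComponents(w);k=L==L[ts[1],ts[0]]
    P=np.argwhere(k)[:,::-1];print("tray",len(P),rect(ray(c,P,30)))
c=robot.get_calibration("scene")
print("station",rect(ray(c,[[192,147],[354,193],[331,251],[152,206]],14)))
print(ray(c,[[192,147],[354,193],[331,251],[152,206]],14))
c2=robot.get_calibration("side");P=ray(c2,[[213,149],[299,151],[299,280],[188,277]],14);print(P,rect(P))
print("bottle base", ray(c,[[391,217]],0),"top",ray(c,[[396,194]],99),ray(c2,[[271,330]],0),ray(c2,[[271,300]],99))
print("bin",ray(c,[[391,268]],0),"jar",ray(c,[[140,140]],85))
E
```

```text
scene pocket (array([563.2, 111.4]), array([118.8, 184.7]), -0.026) (array([558.6, 110.8]), array([119.7, 186.1]), -0.026)
tray 2216 (array([ 557.8, -102.3]), array([195.3, 120.7]), 0.052)
side pocket (array([555.1, 110.7]), array([115.4, 189.3]), -0.031) (array([555.4, 105.3]), array([116.3, 190.7]), -0.031)
tray 1689 (array([549.9, -97.9]), array([185.6, 122.2]), 0.039)
station (array([567.2,   1.6]), array([516.3, 250.3]), 1.517)
[[ 428.41536944 -249.47644524]
 [ 456.08313648  266.03274915]
 [ 666.45287439  236.4118992 ]
 [ 678.50035036 -260.25646839]]
[[ 680.07723859 -261.96955345]
 [ 398.37684304 -261.45465254]
 [ 421.83250714  248.38575764]
 [ 688.83130253  249.53478254]] (array([543.6,  -6. ]), array([515.9, 281.7]), 1.554)
bottle base [[497.94633579 377.64870742]] top [[501.17011127 361.60035628]] [[488.18650073 374.15805141]] [[491.44986837 362.10191587]]
bin [[659.30781615 389.815652  ]] jar [[ 515.21018791 -368.16329143]]
```

Call:
{"api": "send_rows", "payload": {"plan": [[[0.12,0.15,0],[0,0,-0.02]],[[0.24,0.3,0],[0,0,-0.04]],[[0.36,0.45,0],[0,0,-0.06]],[[0.48,0.6,0],[0,0,-0.08]],[[0.6,0.75,0],[0,0,-0.1]]], "fingers": 40}}

```text
time: 0.52
eef_pos: [289.1, -424.1, 230.9]
ee_rot: [-0.0, 0.998, 0.063, -0.0]
wrist_force: [1.3, 0.2, -0.6]
opening: 34.0
finger_force: 0.0
```

Call:
{"api": "send_rows", "payload": {"plan": [[[0.12,0.15,0],[0,0,-0.02]],[[0.24,0.3,0],[0,0,-0.04]],[[0.36,0.45,0],[0,0,-0.053]],[[0.48,0.6,0],[0,0,-0.053]],[[0.6,0.75,0],[0,0,-0.053]]]}}

```text
time: 0.93
eef_pos: [409.2, -274.0, 231.1]
ee_rot: [-0.0, 1.0, 0.022, -0.0]
wrist_force: [0.9, -0.3, -0.5]
opening: 34.2
finger_force: 0.0
```

Call:
{"api": "send_rows", "payload": {"plan": [[[0.12,0.15,0],[0,0,0]],[[0.24,0.3,0],[0,0,0]],[[0.36,0.45,0],[0,0,0]],[[0.48,0.6,0],[0,0,0]],[[0.6,0.75,0],[0,0,0]]]}}

```text
time: 1.35
eef_pos: [529.2, -124.0, 231.0]
ee_rot: [-0.0, 1.0, 0.022, -0.0]
wrist_force: [0.9, -0.6, -0.0]
opening: 34.5
finger_force: 0.0
```

```bash
python3 - <<'E'
from h import *
c=robot.get_calibration("wrist");s=robot.sense();print(s['time'],s['eef_pos'],s['ee_rot'],c['fx'],c['fy'],np.round(c['view'],3).tolist())
V=np.array(c['view']);print("cam",-V[:3,:3].T@V[:3,3])
cv2.imwrite("pics/w1.png",robot.grab_frame("wrist")[:,:,::-1])
E
```

```text
1.35 [ 529.23402304 -123.99255297  231.04032387] [-1.03568577e-05  9.99750660e-01  2.23286461e-02 -2.23215011e-04] 311.514439963699 311.514439963699 [[0.045, -0.999, 0.001, -146.936], [-0.949, -0.042, 0.312, 456.314], [-0.312, -0.015, -0.95, 542.176], [0.0, 0.0, 0.0, 1.0]]
cam [ 608.63150731 -119.30068471  372.9634389 ]
```

View pics/w1.png

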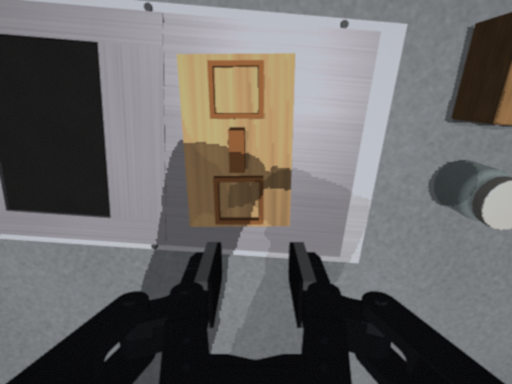

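The wrist view shows the tray clearly: corners (177,54), (295,53), (291,227) and (189,228). The handle is at (237,150), the pocket edge at column 98–109, the seam at column 164, and the bed corners at (406,23) and (358,263).

```bash
cat >> h.py <<'E'
def wood(im,c,z,seed=None):
    hsv=cv2.cvtColor(im,cv2.COLOR_BGR2HSV)
    w=((hsv[:,:,1]>70)&(hsv[:,:,0]<30)&(hsv[:,:,2]>40)).astype(np.uint8)
    w[:, :150]*=1
    n,L,st,ce=cv2.connectedComponentsWithStats(w)
    return w,L,st,ce
E
python3 - <<'E'
from h import *
im=cv2.imread("pics/w1.png");c=robot.get_calibration("wrist")
w,L,st,ce=wood(im,c,30)
for i in np.argsort(-st[:,4])[:5]:print(st[i],ce[i])
P=ray(c,[[177,54],[295,53],[291,227],[189,228]],30);print("tray",P.round(1).tolist(),rect(P),P.mean(0))
for q in ([[228,128],[245,127],[245,172],[229,172]],): P=ray(c,q,58);print("handle",P.round(1).tolist(),P.mean(0))
for q in ([[219,67],[258,67],[259,112],[219,112]],[[220,180],[262,180],[261,221],[219,221]]): P=ray(c,q,40);print("cell",P.mean(0))
P=ray(c,[[163,12],[165,245]],20);print("seam",P.round(1).tolist())
P=ray(c,[[406,23],[358,263]],14);print("bed",P.round(1).tolist())
P=ray(c,[[98,40],[109,217],[5,211]],20);print("pocket",P.round(1).tolist())
E
```

```text
[     0      0    512    384 173953] [252.18697579 199.86231913]
[  177    54   118   173 18690] [237.31904762 137.26768325]
[ 452   15   60  111 3930] [486.47251908  80.68320611]
[507  13   5   2   5] [509.   13.6]
[506  34   3   2   3] [507.          34.33333333]
tray [[646.9, -32.9], [653.7, -151.8], [463.4, -164.1], [455.9, -42.1]] (array([555.1, -97.2]), array([191.3, 122.3]), 0.062) [554.98337225 -97.74868549]
handle [[579.0, -88.4], [580.8, -105.3], [535.0, -107.1], [534.2, -90.5]] [557.26413841 -97.81292884]
cell [615.51591451 -96.92869543]
cell [ 496.78038096 -102.90860931]
seam [[685.9, -17.6], [426.4, -9.5]]
bed [[689.4, -264.8], [410.1, -257.9]]
pocket [[657.1, 50.2], [460.9, 57.4], [462.4, 183.0]]
```

Call:
{"api": "send_rows", "payload": {"plan": [[[0.07,0.065,-0.15],[0,0,0.006]],[[0.137,0.129,-0.33],[0,0,0.006]],[[0.137,0.129,-0.52],[0,0,0.006]],[[0.137,0.129,-0.7],[0,0,0.006]],[[0.137,0.129,-0.8],[0,0,0.006]]]}}

```text
time: 1.82
eef_pos: [553.1, -99.2, 66.8]
ee_rot: [-0.001, 1.0, 0.027, -0.003]
wrist_force: [0.1, 0.4, 0.0]
opening: 34.3
finger_force: 0.0
```

```bash
python3 - <<'E'
from h import *
s=robot.sense();print(s['time'],s['eef_pos'],s['wrist_force'])
cv2.imwrite("pics/w2.png",robot.grab_frame("wrist")[:,:,::-1])
E
```

```text
1.8167 [553.071698   -99.21773986  66.80600375] [0.13951099 0.43470486 0.00627395]
```

View pics/w2.png

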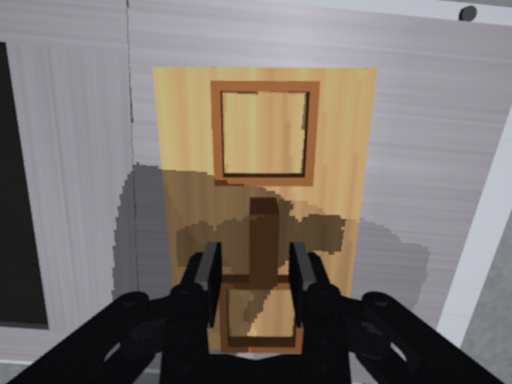

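The fingers straddle the handle, which sits about 9 px right of the finger centre (264 against 255). I'll compute the offset.

```bash
python3 - <<'E'
from h import *
c=robot.get_calibration("wrist");s=robot.sense()
print(s['eef_pos'])
print("handle edge z58",ray(c,[[250,215],[278,215],[248,280],[278,280]],58).round(1).tolist())
P=ray(c,[[153,68],[377,69]],30);print("tray far corners",P.round(1).tolist())
print("cell a",ray(c,[[223,92],[307,92],[304,174],[224,174]],40).round(1).tolist())
p=s['eef_pos'];print(proj(c,[p,p+[0,20,0],p-[0,20,0]]))
E
```

```text
[551.06703114 -99.06214195  64.17423762]
handle edge z58 [[571.2, -94.5], [572.0, -108.7], [532.6, -95.3], [533.6, -111.8]]
tray far corners [[639.6, -39.9], [645.6, -156.7]]
cell a [[629.9, -77.6], [632.2, -119.9], [589.7, -122.9], [587.2, -79.1]]
[[256.81088695 256.4353136 ]
 [217.77250615 254.51661539]
 [295.68932871 258.34615097]]
```

Call:
{"api": "send_rows", "payload": {"plan": [[[0,0,0],[0,0,0]],[[0,0,0],[0,0,0]],[[0,0,0],[0,0,0]],[[0,0,0],[0,0,0]],[[0,0,0],[0,0,0]]]}}

```text
time: 2.28
eef_pos: [557.3, -100.4, 73.1]
ee_rot: [0.0, 1.0, 0.027, 0.002]
wrist_force: [0.0, -0.3, -0.6]
opening: 34.0
finger_force: 0.0
```

```bash
python3 - <<'E'
from h import *
c=robot.get_calibration("wrist");s=robot.sense()
print(s['eef_pos'],s['ee_rot'])
im=robot.grab_frame("wrist")[:,:,::-1];cv2.imwrite("pics/w3.png",im)
print(robot.sense()['eef_pos'])
g=im.astype(int).sum(2)
for r in (150,200,220,240,260): print(r,g[r,140:390:3].tolist())
E
```

```text
[ 557.32507976 -100.41302673   73.11065612] [3.27913996e-04 9.99638239e-01 2.68506668e-02 1.52471363e-03]
[ 557.03891843 -100.32614131   72.77558331]
150 [476, 475, 477, 476, 478, 480, 483, 484, 481, 490, 486, 484, 476, 470, 462, 460, 466, 478, 483, 476, 469, 476, 480, 481, 354, 307, 305, 194, 478, 483, 484, 474, 473, 472, 471, 473, 482, 490, 472, 465, 457, 452, 439, 448, 456, 455, 435, 419, 421, 464, 473, 478, 485, 222, 269, 309, 307, 438, 452, 447, 466, 464, 460, 457, 460, 465, 473, 473, 464, 458, 469, 463, 459, 461, 487, 487, 483, 480, 475, 475, 472, 471, 467, 468]
200 [262, 266, 266, 266, 260, 262, 261, 261, 261, 264, 270, 288, 292, 288, 282, 272, 269, 277, 292, 289, 281, 277, 285, 290, 290, 281, 286, 290, 291, 282, 287, 283, 277, 274, 269, 272, 250, 253, 237, 236, 227, 222, 218, 224, 231, 230, 194, 279, 398, 425, 433, 459, 454, 451, 451, 456, 458, 453, 442, 431, 446, 452, 451, 455, 466, 470, 466, 454, 433, 447, 460, 463, 486, 486, 485, 478, 476, 474, 472, 469, 470, 468, 467, 464]
220 [260, 259, 258, 259, 258, 257, 259, 257, 257, 263, 264, 268, 270, 263, 266, 277, 270, 273, 287, 
[... 460 characters left out ...]
220, 223, 221, 219, 218, 218, 212, 210, 203, 203, 127, 129, 123, 126, 125, 121, 128, 125, 121, 165, 184, 186, 195, 200, 193, 199, 202, 196, 198, 202, 198, 196, 189, 181, 187, 194, 199, 209, 209, 200, 373, 369, 392, 403, 403, 402, 406, 404, 404, 402, 400, 401, 399, 399, 396, 392, 390, 391]
260 [263, 261, 261, 264, 264, 263, 264, 267, 262, 267, 266, 259, 269, 262, 200, 198, 160, 35, 44, 36, 84, 166, 169, 161, 112, 31, 16, 86, 205, 209, 216, 213, 211, 210, 201, 200, 124, 127, 123, 124, 122, 120, 125, 121, 124, 169, 184, 224, 392, 378, 34, 22, 28, 159, 160, 163, 156, 34, 37, 34, 86, 373, 396, 407, 395, 377, 364, 356, 373, 401, 399, 399, 397, 397, 396, 392, 395, 392, 391, 390, 390, 391, 392, 389]
```

```bash
python3 - <<'E'
from h import *
c=robot.get_calibration("wrist");s=robot.sense()
print(s['eef_pos'],s['ee_rot'])
print(ray(c,[[248,240],[274.5,240],[248,260],[274.5,260]],58).round(1).tolist())
p=s['eef_pos'];print(proj(c,[p]))
im=cv2.imread("pics/w3.png");w,L,st,ce=wood(im,c,30);i=np.argsort(-st[:,4])[1];print(st[i])
k=(L==i).astype(np.uint8);ct=max(cv2.findContours(k,0,2)[0],key=len);print(cv2.approxPolyDP(ct,6,True)[:,0].tolist())
E
```

```text
[ 557.03891843 -100.32614131   72.77558331] [2.64136583e-04 9.99638305e-01 2.68629856e-02 1.25295452e-03]
[[558.8, -95.4], [559.6, -110.1], [546.3, -96.0], [547.1, -111.1]]
[[256.80054301 256.39079457]]
[  155    77   213   275 43177]
[[155, 77], [173, 285], [207, 241], [220, 242], [223, 280], [206, 329], [208, 348], [297, 351], [304, 329], [292, 310], [289, 243], [303, 241], [344, 296], [367, 78]]
```

Call:
{"api": "send_rows", "payload": {"plan": [[[0,-0.014,-0.03],[0,0,0]],[[0,-0.014,-0.075],[0,0,0]],[[0,-0.014,-0.12],[0,0,0]],[[0,-0.014,-0.16],[0,0,0]],[[0,-0.014,-0.18],[0,0,0]]]}}

```text
time: 2.75
eef_pos: [554.6, -102.6, 33.3]
ee_rot: [-0.0, 1.0, 0.027, -0.001]
wrist_force: [-0.4, 0.6, -0.5]
opening: 34.0
finger_force: 0.0
```

Call:
{"api": "send_rows", "payload": {"plan": [[[0,0,-0.005],[0,0,0]],[[0,0,-0.005],[0,0,0]],[[0,0,-0.005],[0,0,0]],[[0,0,-0.005],[0,0,0]],[[0,0,-0.005],[0,0,0]]], "fingers": 26}}

```text
time: 3.17
eef_pos: [556.4, -102.9, 34.7]
ee_rot: [0.0, 1.0, 0.027, 0.0]
wrist_force: [1.0, -0.1, -0.7]
opening: 22.1
finger_force: 0.0
```

```bash
python3 - <<'E'
from h import *
c=robot.get_calibration("wrist");s=robot.sense()
print(s['eef_pos'],s['ee_rot'],s['wrist_force'],s['moment'])
im=robot.grab_frame("wrist")[:,:,::-1];cv2.imwrite("pics/w4.png",im)
E
```

```text
[ 556.38115993 -102.86511089   34.72033365] [6.98500002e-05 9.99636430e-01 2.69603879e-02 3.74425356e-04] [ 1.0032216  -0.1342847  -0.67079641] [-0.01481619  0.00909915 -0.01238089]
```

View pics/w4.png

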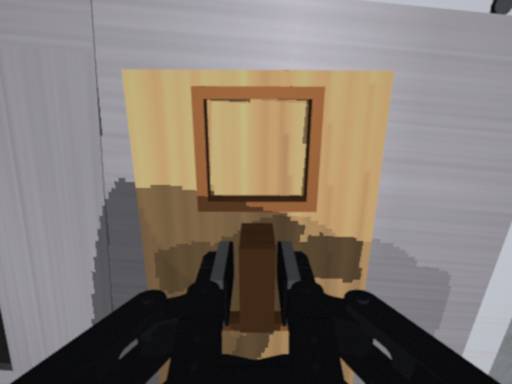

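The handle is centred between the fingers, with its edges at 237–275 and about 3 mm of play per side. Next I'll check the tray's x from its far corners (123,70) and (393,72) and the cell.

```bash
python3 - <<'E'
from h import *
c=robot.get_calibration("wrist")
P=ray(c,[[123,70],[393,72]],30);print(P.round(1).tolist());a=np.arctan2(P[0,0]-P[1,0],P[0,1]-P[1,1]);print(a,P.mean(0)-95*np.array([np.cos(a),-np.sin(a)]))
P=ray(c,[[206,99],[310,99],[308,195],[208,195]],40);print(P.round(1).tolist(),P.mean(0)-60*np.array([1,.05]))
P=ray(c,[[92,0],[110,250]],20);print("seam",P.round(1).tolist())
E
```

```text
[[642.2, -39.4], [647.8, -157.7]]
-0.04747640022023681 [ 550.09385377 -103.04400253]
[[632.2, -77.2], [634.6, -120.8], [592.4, -124.5], [589.9, -78.4]] [ 552.28861482 -103.22893633]
seam [[670.6, -24.1], [547.8, -20.9]]
```

Call:
{"api": "send_rows", "payload": {"plan": [[[0,0.003,0],[0,0,0]],[[0,0.008,0],[0,0,0]],[[0,0.014,0],[0,0,0]],[[0,0.02,0],[0,0,0]],[[0,0.026,0],[0,0,0]]]}}

```text
time: 3.63
eef_pos: [556.2, -97.9, 34.5]
ee_rot: [0.0, 1.0, 0.027, 0.0]
wrist_force: [-1.0, -2.6, 0.9]
opening: 21.8
finger_force: 1.0
```

Call:
{"api": "send_rows", "payload": {"plan": [[[0,0.01,0],[0,0,-0.002]],[[0,0.02,0],[0,0,-0.004]],[[0.001,0.03,0],[0,0,-0.006]],[[0.001,0.04,0],[0,0,-0.008]],[[0.001,0.05,0],[0,0,-0.01]]]}}

```text
time: 4.05
eef_pos: [556.4, -87.5, 34.4]
ee_rot: [0.0, 1.0, 0.019, 0.0]
wrist_force: [-0.5, -3.1, 1.7]
opening: 22.3
finger_force: 1.3
```

Call:
{"api": "send_rows", "payload": {"plan": [[[0,0.015,0],[0,0,-0.003]],[[0,0.03,0],[0,0,-0.006]],[[0.001,0.045,0],[0,0,-0.009]],[[0.002,0.06,0],[0,0,-0.012]],[[0.002,0.075,0],[0,0,-0.014]]]}}

```text
time: 4.47
eef_pos: [556.5, -72.3, 34.3]
ee_rot: [-0.0, 1.0, 0.008, -0.0]
wrist_force: [0.3, -2.8, 1.6]
opening: 22.1
finger_force: 1.2
```

Call:
{"api": "send_rows", "payload": {"plan": [[[0,0.015,0],[0,0,-0.003]],[[0,0.03,0],[0,0,-0.006]],[[0.001,0.045,0],[0,0,-0.009]],[[0.002,0.06,0],[0,0,-0.012]],[[0.002,0.075,0],[0,0,-0.015]]]}}

```text
time: 4.88
eef_pos: [557.0, -57.3, 34.3]
ee_rot: [-0.0, 1.0, -0.004, -0.0]
wrist_force: [0.6, -1.9, 1.9]
opening: 22.2
finger_force: 1.2
```

Call:
{"api": "send_rows", "payload": {"plan": [[[0,0.015,0],[0,0,-0.003]],[[0,0.03,0],[0,0,-0.006]],[[0.001,0.045,0],[0,0,-0.009]],[[0.002,0.06,0],[0,0,-0.012]],[[0.002,0.075,0],[0,0,-0.015]]]}}

```text
time: 5.3
eef_pos: [557.4, -42.3, 34.3]
ee_rot: [-0.0, 1.0, -0.016, 0.0]
wrist_force: [-0.6, -2.5, 1.4]
opening: 22.0
finger_force: 1.1
```

Call:
{"api": "send_rows", "payload": {"plan": [[[0,0.015,0],[0,0,0]],[[0,0.03,0],[0,0,0]],[[0.001,0.045,0],[0,0,0]],[[0.002,0.06,0],[0,0,0]],[[0.002,0.07,0],[0,0,0]]]}}

```text
time: 5.72
eef_pos: [557.8, -28.2, 34.3]
ee_rot: [-0.0, 1.0, -0.015, -0.0]
wrist_force: [0.2, -2.3, 1.8]
opening: 22.5
finger_force: 1.1
```

```bash
python3 - <<'E'
from h import *
c=robot.get_calibration("wrist");s=robot.sense()
print(s['eef_pos'],s['ee_rot'],s['wrist_force'],s['moment'])
im=robot.grab_frame("wrist")[:,:,::-1];cv2.imwrite("pics/w5.png",im)
E
```

```text
[557.7690372  -28.19056933  34.26673929] [-8.74792415e-05  9.99882048e-01 -1.53584252e-02 -3.13104114e-05] [ 0.20253302 -2.25953294  1.84105248] [-0.42198718  0.03253353  0.03733552]
```

View pics/w5.png

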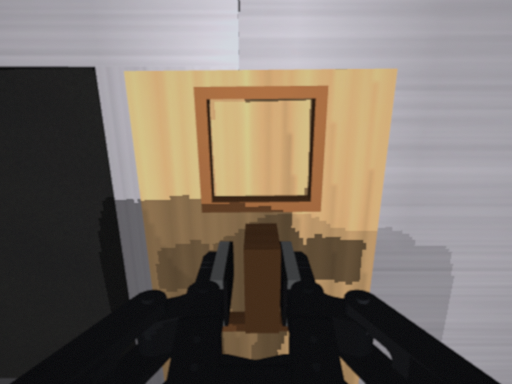

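```bash
python3 - <<'E'
from h import *
c=robot.get_calibration("wrist");im=cv2.imread("pics/w5.png");g=im.astype(int).sum(2)
rows=[int(np.argmin(np.diff(g[50:85,x])))+51 for x in (10,30,50,70,90)]
rt=[int(np.argmax(np.abs(im[51:90,x,0].astype(int)-im[50:89,x,0])))+51 for x in (150,200,250,300,350,380)]
cols=[int(np.argmax(np.diff(g[y,80:130])))+81 for y in (80,110,140,170,190)]
print(rows,rt,cols)
A=ray(c,np.c_[(10,30,50,70,90),rows],20);A2=ray(c,np.c_[(10,30,50,70,90),rows],14);B=ray(c,np.c_[(150,200,250,300,350,380),rt],30);D=ray(c,np.c_[cols,(80,110,140,170,190)],20)
f=lambda P:(np.polyfit(P[:,1],P[:,0],1),P.mean(0))
print("pocket +x edge",f(A),f(A2));print("tray +x edge",f(B))
print("pocket -y edge",np.polyfit(D[:,0],D[:,1],1),np.polyval(np.polyfit(D[:,0],D[:,1],1),558))
print("tray +y corner",ray(c,[[126,70],[396,69]],30))
E
```

```text
[67, 67, 67, 67, 67] [71, 70, 70, 86, 69, 69] [97, 101, 106, 110, 113]
pocket +x edge (array([3.00762745e-02, 6.49635260e+02]), array([651.60532822,  65.50239092])) (array([3.00762745e-02, 6.50080143e+02]), array([652.15972585,  69.14363041]))
tray +x edge (array([3.37837997e-02, 6.46784723e+02]), array([645.53584064, -36.96690726]))
pocket -y edge [-3.19881161e-02  6.54157385e+01] 47.56636972612996
tray +y corner [[648.47858223  26.57346389]
 [645.34262781 -91.17133431]]
```

Call:
{"api": "send_rows", "payload": {"plan": [[[0,0.015,0],[0,0,0]],[[0,0.03,0],[0,0,0]],[[0.001,0.045,0],[0,0,0]],[[0.001,0.06,0],[0,0,0]],[[0.002,0.075,0],[0,0,0]]]}}

```text
time: 6.18
eef_pos: [558.1, -15.2, 34.3]
ee_rot: [-0.001, 1.0, -0.014, -0.0]
wrist_force: [-0.7, -2.0, 1.7]
opening: 22.3
finger_force: 1.1
```

Call:
{"api": "send_rows", "payload": {"plan": [[[0,0.015,0],[0,0,0]],[[0,0.03,0],[0,0,0]],[[0.001,0.045,0],[0,0,0]],[[0.001,0.06,0],[0,0,0]],[[0.002,0.075,0],[0,0,0]]]}}

```text
time: 6.6
eef_pos: [558.4, -7.4, 34.4]
ee_rot: [-0.004, 1.0, -0.008, 0.0]
wrist_force: [0.0, -2.3, 2.3]
opening: 22.4
finger_force: 1.2
```

Call:
{"api": "send_rows", "payload": {"plan": [[[0,0.015,0],[0,0,0]],[[0,0.03,0],[0,0,0]],[[0.001,0.045,0],[0,0,0]],[[0.001,0.06,0],[0,0,0]],[[0.002,0.075,0],[0,0,0]]]}}

```text
time: 7.02
eef_pos: [558.8, 0.7, 34.3]
ee_rot: [-0.007, 1.0, -0.003, 0.0]
wrist_force: [-0.4, -2.3, 1.2]
opening: 22.1
finger_force: 1.3
```

Call:
{"api": "send_rows", "payload": {"plan": [[[0,0.015,0],[0,0,0]],[[0,0.03,0],[0,0,0]],[[0.001,0.045,0],[0,0,0]],[[0.001,0.06,0],[0,0,0]],[[0.002,0.075,0],[0,0,0]]]}}

```text
time: 7.43
eef_pos: [559.1, 8.9, 34.3]
ee_rot: [-0.01, 1.0, 0.002, -0.0]
wrist_force: [-0.6, -2.1, 1.6]
opening: 22.4
finger_force: 1.3
```

Call:
{"api": "send_rows", "payload": {"plan": [[[0,0.015,0],[0,0,0]],[[0,0.03,0],[0,0,0]],[[0.001,0.045,0],[0,0,0]],[[0.001,0.06,0],[0,0,0]],[[0.002,0.075,0],[0,0,0]]]}}

```text
time: 7.85
eef_pos: [559.5, 17.0, 34.3]
ee_rot: [-0.013, 1.0, 0.008, -0.0]
wrist_force: [-1.2, -2.3, 1.9]
opening: 22.2
finger_force: 1.3
```

```bash
python3 - <<'E'
from h import *
s=robot.sense()
print(s['joint_pos'].round(3),s['dq'].round(3),s['eef_pos'],s['ee_rot'].round(4),s['wrist_force'])
E
```

```text
[ 0.015  0.395 -0.414  0.761  0.026  3.141] [ 0.028  0.007  0.008  0.003  0.014 -0.001] [559.54480187  17.01743506  34.26138148] [-1.310e-02  9.999e-01  8.000e-03 -3.000e-04] [-1.21198082 -2.31999235  1.89870441]
```

Call:
{"api": "send_rows", "payload": {"plan": [[[0,-0.005,0],[0,0,0.005]],[[0,-0.01,0],[0,0,0.01]],[[0,-0.015,0],[0,0,0.015]],[[0,-0.015,0],[0,0,0.015]],[[0,-0.015,0],[0,0,0.015]]]}}

```text
time: 8.27
eef_pos: [559.6, 13.9, 34.2]
ee_rot: [-0.013, 1.0, 0.02, -0.0]
wrist_force: [-0.5, -0.3, 0.8]
opening: 22.1
finger_force: 0.0
```

```bash
python3 - <<'E'
from h import *
s=robot.sense()
print(s['joint_pos'].round(3),s['eef_pos'],s['ee_rot'].round(4),s['wrist_force'])
E
```

```text
[ 0.009  0.396 -0.414  0.762  0.026  3.112] [559.57517459  13.90803245  34.19519234] [-1.320e-02  9.997e-01  1.960e-02 -4.000e-04] [-0.54229522 -0.32335921  0.75379264]
```

Call:
{"api": "send_rows", "payload": {"plan": [[[0,0,0],[0,0,0]],[[0,0,0],[0,0,0]],[[0,0,0.06],[0,0,0]],[[0,0,0.16],[-0.008,0,0.04]],[[0,0,0.25],[-0.0165,0,0.1]]], "fingers": 42}}

```text
time: 8.68
eef_pos: [559.0, 13.6, 84.5]
ee_rot: [0.0, 0.995, 0.099, -0.002]
wrist_force: [0.2, 0.3, 1.4]
opening: 35.8
finger_force: 0.0
```

Call:
{"api": "send_rows", "payload": {"plan": [[[0,0,0.05],[0,0,0.078]],[[0,0,0.1],[0,0,0.156]],[[0,0,0.15],[0,0,0.234]],[[0,0,0.15],[0,0,0.312]],[[0,0,0.15],[0,0,0.39]]]}}

```text
time: 9.1
eef_pos: [560.3, 13.9, 115.2]
ee_rot: [0.001, 0.918, 0.396, -0.001]
wrist_force: [0.4, 0.1, 0.5]
opening: 35.8
finger_force: 0.0
```

Call:
{"api": "send_rows", "payload": {"plan": [[[0,0,0],[0,0,0.078]],[[0,0,0],[0,0,0.156]],[[0,0,0],[0,0,0.234]],[[0,0,0],[0,0,0.312]],[[0,0,0],[0,0,0.39]]]}}

```text
time: 9.52
eef_pos: [559.6, 13.9, 114.3]
ee_rot: [0.001, 0.756, 0.655, -0.001]
wrist_force: [0.5, -0.6, 0.3]
opening: 35.9
finger_force: 0.0
```

Call:
{"api": "send_rows", "payload": {"plan": [[[0,0,0],[0,0,0.078]],[[0,0,0],[0,0,0.156]],[[0,0,0],[0,0,0.234]],[[0,0,0],[0,0,0.312]],[[0,0,0],[0,0,0.39]]]}}

```text
time: 9.93
eef_pos: [559.6, 13.9, 114.3]
ee_rot: [0.001, 0.523, 0.852, -0.001]
wrist_force: [0.6, -0.9, 0.8]
opening: 35.9
finger_force: 0.0
```

Call:
{"api": "send_rows", "payload": {"plan": [[[0,0,0],[0,0,0.078]],[[0,0,0],[0,0,0.156]],[[0,0,0],[0,0,0.234]],[[0,0,0],[0,0,0.312]],[[0,0,0],[0,0,0.39]]]}}

```text
time: 10.35
eef_pos: [559.6, 13.9, 114.3]
ee_rot: [0.001, 0.242, 0.97, -0.0]
wrist_force: [-0.1, -0.3, -0.2]
opening: 35.7
finger_force: 0.0
```

Call:
{"api": "send_rows", "payload": {"plan": [[[0,0,0],[0,0,0.078]],[[0,0,0],[0,0,0.156]],[[0,0,0],[0,0,0.234]],[[0,0,0],[0,0,0.296]],[[0,0,0],[0,0,0.296]]]}}

```text
time: 10.77
eef_pos: [559.6, 13.9, 114.3]
ee_rot: [0.002, 0.014, 1.0, -0.0]
wrist_force: [-0.5, -0.8, 0.8]
opening: 35.8
finger_force: 0.0
```

```bash
python3 - <<'E'
from h import *
c=robot.get_calibration("wrist");s=robot.sense()
print(s['joint_pos'].round(3),s['eef_pos'],s['ee_rot'].round(4))
im=robot.grab_frame("wrist")[:,:,::-1];cv2.imwrite("pics/w6.png",im);np.save("c6.npy",c,allow_pickle=True)
E
```

```text
[ 0.025  0.31  -0.329  0.929 -0.     0.053] [559.60970339  13.87954155 114.29208059] [ 1.600e-03  1.380e-02  9.999e-01 -1.000e-04]
```

View pics/w6.png

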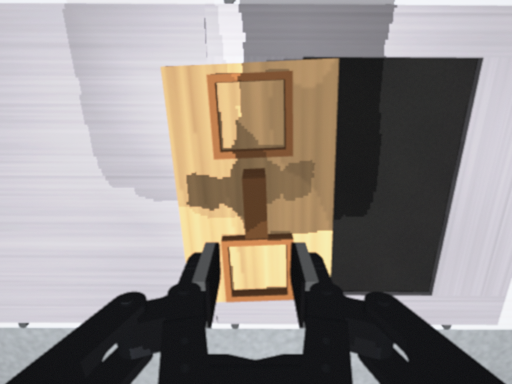

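The flipped view shows the tray's -x edge at (162,67)–(339,58), the handle near column 255, and the pocket's right edge at (481,58)–(434,294). The tray is yawed slightly relative to the pocket.

```bash
python3 - <<'E'
from h import *
c=np.load("c6.npy",allow_pickle=True).item()
P=ray(c,[[162,67],[339,58],[332,230]],30);print("tray corners -x",P.round(1).tolist(),"yaw",np.arctan2(-(P[1,0]-P[0,0]),P[1,1]-P[0,1]))
a=np.arctan2(-(P[1,0]-P[0,0]),P[1,1]-P[0,1]);print("centre",P[:2].mean(0)+95*np.array([np.cos(a),np.sin(a)]))
Q=ray(c,[[345,58],[481,58],[434,294]],20);print("pocket",Q.round(1).tolist(),np.arctan2(-(Q[1,0]-Q[0,0]),Q[1,1]-Q[0,1]))
print("pocket at floor z",ray(c,[[345,58],[481,58],[434,294]],14).round(1).tolist())
print("handle",ray(c,[[244,170],[265,170],[246,238],[268,236]],58).round(1).tolist())
print("cells",[ray(c,q,40).mean(0).round(1).tolist() for q in ([[217,83],[285,80],[285,149],[221,151]],[[228,246],[289,244],[287,289],[231,291]])])
E
```

```text
tray corners -x [[460.9, -45.0], [458.6, 73.6], [584.2, 75.4]] yaw 0.0196128997958039
centre [554.72012708  16.16340706]
pocket [[457.8, 80.3], [460.4, 174.8], [654.1, 172.2]] -0.027281041699636698
pocket at floor z [[457.3, 81.9], [460.0, 178.9], [658.6, 176.2]]
handle [[526.6, 8.6], [526.9, 22.3], [575.6, 8.1], [574.5, 23.6]]
cells [[494.4, 14.6], [611.1, 16.4]]
```

Call:
{"api": "send_rows", "payload": {"plan": [[[-0.01,0.004,-0.06],[0,0,0]],[[-0.02,0.0075,-0.15],[0,0,0]],[[-0.02,0.0075,-0.25],[0,0,0]],[[-0.02,0.0075,-0.33],[0,0,0]],[[-0.02,0.0075,-0.38],[0,0,0]]]}}

```text
time: 11.23
eef_pos: [554.5, 15.4, 36.6]
ee_rot: [0.001, 0.016, 1.0, -0.0]
wrist_force: [-0.1, -0.0, -0.0]
opening: 35.7
finger_force: 0.0
```

Call:
{"api": "send_rows", "payload": {"plan": [[[0,0,-0.02],[0,0,0]],[[0,0,-0.02],[0,0,0]],[[0,0,-0.02],[0,0,0]],[[0,0,-0.02],[0,0,0]],[[0,0,-0.02],[0,0,0]]], "fingers": 26}}

```text
time: 11.65
eef_pos: [556.6, 15.4, 35.4]
ee_rot: [0.002, 0.015, 1.0, -0.0]
wrist_force: [0.5, 0.2, -0.0]
opening: 22.3
finger_force: 0.0
```

Call:
{"api": "send_rows", "payload": {"plan": [[[0,0.005,0],[0,0,0]],[[0,0.01,0],[0,0,0]],[[0,0.02,0],[0,0,0]],[[0.001,0.03,0],[0,0,0]],[[0.001,0.04,0],[0,0,0]]]}}

```text
time: 12.07
eef_pos: [556.1, 23.3, 34.5]
ee_rot: [0.002, 0.015, 1.0, -0.0]
wrist_force: [-0.0, -2.5, 1.9]
opening: 22.3
finger_force: 1.2
```

Call:
{"api": "send_rows", "payload": {"plan": [[[0,0.01,0],[0,0,0]],[[0,0.02,0],[0,0,0]],[[0,0.03,0],[0,0,0]],[[0.001,0.04,0],[0,0,0]],[[0.001,0.05,0],[0,0,0]]]}}

```text
time: 12.48
eef_pos: [556.0, 33.6, 34.2]
ee_rot: [0.001, 0.015, 1.0, -0.0]
wrist_force: [-0.6, -1.9, 1.7]
opening: 22.2
finger_force: 1.2
```

```bash
python3 - <<'E'
from h import *
c=robot.get_calibration("wrist");s=robot.sense()
print(s['joint_pos'].round(3),s['eef_pos'],s['ee_rot'].round(4))
im=robot.grab_frame("wrist")[:,:,::-1];cv2.imwrite("pics/w7.png",im);np.save("c7.npy",c,allow_pickle=True)
E
```

```text
[ 0.061  0.389 -0.425  0.755 -0.001  0.091] [555.97943567  33.581177    34.232088  ] [ 1.500e-03  1.490e-02  9.999e-01 -2.000e-04]
```

View pics/w7.png

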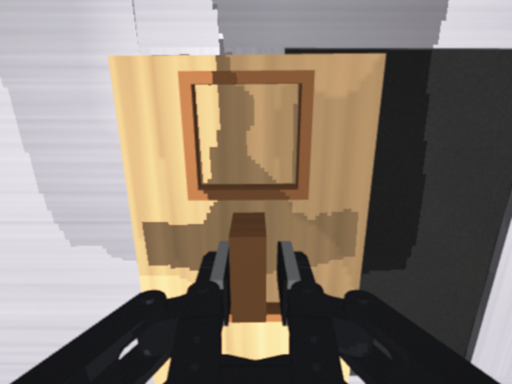

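The tray is now almost square: its edge runs (109,57)–(386,54) and the pocket edge (390,48)–(512,49). The rear pad is on the handle.

```bash
python3 - <<'E'
from h import *
c=np.load("c7.npy",allow_pickle=True).item()
print(ray(c,[[109,57],[386,54]],30).round(1).tolist(),ray(c,[[290,48],[510,49]],20).round(1).tolist(),ray(c,[[290,48],[510,49]],14).round(1).tolist())
print("far wall y", ray(c,[[512,210],[475,350]],20).round(1).tolist())
E
```

```text
[[458.6, -25.4], [460.9, 93.6]] [[456.2, 53.5], [459.6, 153.7]] [[455.5, 54.1], [459.0, 158.2]]
far wall y [[538.8, 172.9], [633.6, 171.5]]
```

Call:
{"api": "send_rows", "payload": {"plan": [[[0,0.015,0],[0,0,0]],[[0,0.03,0],[0,0,0]],[[0.001,0.045,0],[0,0,0]],[[0.001,0.06,0],[0,0,0]],[[0.0015,0.075,0],[0,0,0]]]}}

```text
time: 12.95
eef_pos: [556.4, 48.7, 34.4]
ee_rot: [0.002, 0.015, 1.0, -0.0]
wrist_force: [-1.1, -2.0, 2.0]
opening: 21.9
finger_force: 1.0
```

Call:
{"api": "send_rows", "payload": {"plan": [[[0,0.015,0],[0,0,0]],[[0,0.03,0],[0,0,0]],[[0.001,0.045,0],[0,0,0]],[[0.001,0.06,0],[0,0,0]],[[0.0015,0.075,0],[0,0,0]]]}}

```text
time: 13.37
eef_pos: [556.5, 63.7, 34.2]
ee_rot: [0.001, 0.015, 1.0, -0.0]
wrist_force: [0.3, -0.6, -0.4]
opening: 22.3
finger_force: 0.5
```

Call:
{"api": "send_rows", "payload": {"plan": [[[0,0.015,0],[0,0,0]],[[0,0.03,0],[0,0,0]],[[0.001,0.045,0],[0,0,0]],[[0.001,0.06,0],[0,0,0]],[[0.0015,0.075,0],[0,0,0]]]}}

```text
time: 13.78
eef_pos: [556.9, 78.6, 34.3]
ee_rot: [0.002, 0.015, 1.0, -0.0]
wrist_force: [0.9, -0.4, -0.6]
opening: 22.2
finger_force: 0.5
```

Call:
{"api": "send_rows", "payload": {"plan": [[[0,0.008,0],[0,0,0]],[[0,0.016,0],[0,0,0]],[[0,0.024,0],[0,0,0]],[[0.001,0.032,0],[0,0,0]],[[0.001,0.04,0],[0,0,0]]]}}

```text
time: 14.2
eef_pos: [557.2, 86.4, 34.3]
ee_rot: [0.002, 0.015, 1.0, -0.0]
wrist_force: [-0.1, -1.2, -0.1]
opening: 22.3
finger_force: 0.5
```

Call:
{"api": "send_rows", "payload": {"plan": [[[0,0.008,0],[0,0,0]],[[0,0.016,0],[0,0,0]],[[0,0.024,0],[0,0,0]],[[0,0.032,0],[0,0,0]],[[0.001,0.04,0],[0,0,0]]]}}

```text
time: 14.62
eef_pos: [557.3, 94.5, 34.3]
ee_rot: [0.002, 0.015, 1.0, -0.0]
wrist_force: [0.4, -0.7, -0.6]
opening: 22.5
finger_force: 0.5
```

Call:
{"api": "send_rows", "payload": {"plan": [[[0,0.005,0],[0,0,0]],[[0,0.01,0],[0,0,0]],[[0,0.015,0],[0,0,0]],[[0,0.02,0],[0,0,0]],[[0,0.025,0],[0,0,0]]]}}

```text
time: 15.03
eef_pos: [557.4, 99.4, 34.3]
ee_rot: [0.002, 0.015, 1.0, -0.0]
wrist_force: [-0.5, -1.7, -1.4]
opening: 22.3
finger_force: 0.5
```

```bash
python3 - <<'E'
from h import *
c=robot.get_calibration("wrist");s=robot.sense()
im=robot.grab_frame("wrist")[:,:,::-1];cv2.imwrite("pics/w8.png",im);np.save("c8.npy",c,allow_pickle=True)
E
```

```text
(no output)
```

View pics/w8.png

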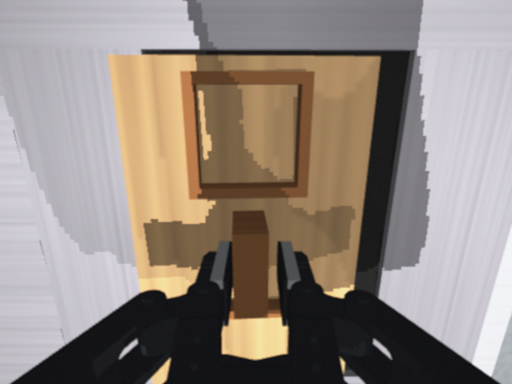

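The tray is tilted into the pocket. Its edge is at column 380 and the far wall at about 410, so roughly 13 mm remain. x looks fine, with the gap visible at rows 51–56.

Call:
{"api": "send_rows", "payload": {"plan": [[[0,0.006,0],[0,0,0]],[[0,0.012,0],[0,0,0]],[[0,0.018,0],[0,0,0]],[[0,0.024,0],[0,0,0]],[[0,0.03,0],[0,0,0]]]}}

```text
time: 15.5
eef_pos: [557.4, 105.5, 34.3]
ee_rot: [0.002, 0.015, 1.0, -0.0]
wrist_force: [0.1, -1.0, -0.7]
opening: 22.2
finger_force: 0.5
```

Call:
{"api": "send_rows", "payload": {"plan": [[[0,0.003,0],[0,0,0]],[[0,0.006,0],[0,0,0]],[[0,0.009,0],[0,0,0]],[[0,0.012,0],[0,0,0]],[[0,0.015,0],[0,0,0]]]}}

```text
time: 15.92
eef_pos: [557.3, 108.4, 34.3]
ee_rot: [0.002, 0.015, 1.0, -0.0]
wrist_force: [-0.2, -1.2, -0.8]
opening: 22.3
finger_force: 0.6
```

Call:
{"api": "send_rows", "payload": {"plan": [[[0,0.002,0],[0,0,0]],[[0,0.004,0],[0,0,0]],[[0,0.006,0],[0,0,0]],[[0,0.008,0],[0,0,0]],[[0,0.008,0],[0,0,0]]]}}

```text
time: 16.33
eef_pos: [557.3, 110.0, 34.3]
ee_rot: [0.002, 0.015, 1.0, -0.0]
wrist_force: [-0.3, -0.7, -0.1]
opening: 22.5
finger_force: 0.4
```

Call:
{"api": "send_rows", "payload": {"plan": [[[0,0.002,0],[0,0,0]],[[0,0.004,0],[0,0,0]],[[0,0.006,0],[0,0,0]],[[0,0.008,0],[0,0,0]],[[0,0.008,0],[0,0,0]]]}}

```text
time: 16.75
eef_pos: [557.4, 111.6, 34.3]
ee_rot: [0.002, 0.015, 1.0, -0.0]
wrist_force: [0.3, -1.3, -1.3]
opening: 22.3
finger_force: 0.5
```

Call:
{"api": "send_rows", "payload": {"plan": [[[0,0.001,0],[0,0,0]],[[0,0.002,0],[0,0,0]],[[0,0.003,0],[0,0,0]],[[0,0.004,0],[0,0,0]],[[0,0.005,0],[0,0,0]]]}}

```text
time: 17.17
eef_pos: [557.4, 112.5, 34.3]
ee_rot: [0.002, 0.015, 1.0, -0.0]
wrist_force: [-0.2, -1.8, -0.6]
opening: 22.2
finger_force: 0.7
```

```bash
python3 - <<'E'
from h import *
im=robot.grab_frame("wrist")[:,:,::-1];cv2.imwrite("pics/w9.png",im);g=im.astype(int).sum(2)
for r in(90,150,200):
    print(r,[(x,int(g[r,x])) for x in range(360,430,4)])
print([(y,int(g[y,330])) for y in range(40,70,2)])
E
```

```text
90 [(360, 356), (364, 356), (368, 358), (372, 353), (376, 341), (380, 174), (384, 359), (388, 352), (392, 355), (396, 363), (400, 357), (404, 353), (408, 352), (412, 351), (416, 343), (420, 521), (424, 582), (428, 586)]
150 [(360, 359), (364, 360), (368, 354), (372, 176), (376, 363), (380, 360), (384, 360), (388, 369), (392, 369), (396, 356), (400, 354), (404, 355), (408, 356), (412, 352), (416, 354), (420, 354), (424, 386), (428, 597)]
200 [(360, 352), (364, 313), (368, 278), (372, 354), (376, 349), (380, 356), (384, 363), (388, 353), (392, 349), (396, 347), (400, 355), (404, 353), (408, 353), (412, 353), (416, 348), (420, 352), (424, 347), (428, 384)]
[(40, 357), (42, 359), (44, 361), (46, 358), (48, 352), (50, 288), (52, 87), (54, 67), (56, 275), (58, 382), (60, 379), (62, 380), (64, 379), (66, 380), (68, 378)]
```

Call:
{"api": "send_rows", "payload": {"plan": [[[0,0.001,0],[0,0,0]],[[0,0.002,0],[0,0,0]],[[0,0.003,0],[0,0,0]],[[0,0.004,0],[0,0,0]],[[0,0.005,0],[0,0,0]]]}}

```text
time: 17.63
eef_pos: [557.4, 113.6, 34.3]
ee_rot: [0.002, 0.015, 1.0, -0.0]
wrist_force: [-0.6, -1.3, -0.7]
opening: 22.5
finger_force: 0.7
```

Call:
{"api": "send_rows", "payload": {"plan": [[[0,0.001,0],[0,0,0]],[[0,0.002,0],[0,0,0]],[[0,0.003,0],[0,0,0]],[[0,0.004,0],[0,0,0]],[[0,0.005,0],[0,0,0]]]}}

```text
time: 18.05
eef_pos: [557.4, 114.6, 34.3]
ee_rot: [0.002, 0.015, 1.0, -0.0]
wrist_force: [-0.2, -1.8, -0.3]
opening: 21.7
finger_force: 0.7
```

```bash
cat >> h.py <<'E'
def edges(im):
    hsv=cv2.cvtColor(im,cv2.COLOR_BGR2HSV);sat=hsv[:,:,1]
    out=[]
    for r in(70,100,150):
        x=np.where(sat[r,60:460]>70)[0]+60;out.append((r,int(x.min()),int(x.max())))
    g=im.astype(int).sum(2)
    y=np.where(sat[30:90,330]>70)[0]+30
    return out,"top",int(y.min()), "cell dark cols",[int(v) for v in np.where(np.abs(np.diff(sat[130].astype(int)))>25)[0]]
E
python3 - <<'E'
from h import *
for f in("w7","w8","w9"):print(f,edges(cv2.imread(f"pics/{f}.png")))
im=robot.grab_frame("wrist")[:,:,::-1].copy();cv2.imwrite("pics/w10.png",im);print(edges(im));g=im.astype(int).sum(2)
for r in(90,130): print([int(v) for v in g[r,100:130:2]],[int(v) for v in g[r,360:400]])
E
```

```text
w7 ([(70, 110, 384), (100, 115, 381), (150, 122, 375)], 'top', 53, 'cell dark cols', [117, 118, 377, 378])
w8 ([(70, 110, 380), (100, 114, 376), (150, 121, 370)], 'top', 55, 'cell dark cols', [117, 197, 372, 373])
w9 ([(70, 116, 380), (100, 120, 376), (150, 127, 370)], 'top', 55, 'cell dark cols', [123, 199, 372, 373])
([(70, 116, 379), (100, 120, 375), (150, 126, 369)], 'top', 55, 'cell dark cols', [122, 123, 199, 372])
[525, 519, 534, 538, 536, 528, 510, 232, 162, 224, 511, 529, 515, 493, 480] [355, 356, 357, 356, 357, 360, 360, 362, 361, 360, 362, 359, 359, 355, 354, 354, 350, 352, 357, 363, 360, 360, 361, 358, 356, 355, 352, 354, 360, 363, 365, 363, 365, 363, 361, 360, 362, 362, 365, 357]
[539, 538, 544, 531, 528, 543, 544, 543, 541, 435, 192, 157, 342, 529, 526] [362, 362, 363, 363, 363, 362, 363, 360, 359, 357, 353, 353, 356, 364, 364, 365, 367, 366, 365, 361, 360, 357, 360, 368, 365, 366, 371, 369, 371, 370, 369, 368, 369, 366, 360, 359, 355, 357, 359, 353]
```

The tray's image width went from 274 to 263 px, which matches a 6 mm drop. There is a dark gap on the -y side, so it's seated. I'll back off, open and lift.

Call:
{"api": "send_rows", "payload": {"plan": [[[0,-0.005,0],[0,0,0]],[[0,-0.01,0],[0,0,0]],[[0,-0.015,0],[0,0,0]],[[0,-0.015,0],[0,0,0]],[[0,-0.015,0],[0,0,0]]], "fingers": 42}}

```text
time: 18.52
eef_pos: [557.4, 111.6, 34.3]
ee_rot: [0.002, 0.015, 1.0, -0.0]
wrist_force: [0.3, 0.6, -0.4]
opening: 35.6
finger_force: 0.0
```

Call:
{"api": "send_rows", "payload": {"plan": [[[0,0,0.08],[0,0,0]],[[0,0,0.24],[0,0,0]],[[0,0,0.42],[0,0,0]],[[0,0,0.6],[0,0,0]],[[0,0,0.7],[0,0,0]]], "fingers": 100}}

```text
time: 18.93
eef_pos: [558.9, 112.0, 178.5]
ee_rot: [0.004, 0.015, 1.0, 0.0]
wrist_force: [0.7, -0.1, 0.9]
opening: 85.4
finger_force: 0.0
```

Call:
{"api": "send_rows", "payload": {"plan": [[[0,0,0.05],[0,0,0]],[[0,0,0.1],[0,0,0]],[[0,0,0.1],[0,0,0]],[[0,0,0.1],[0,0,0]],[[0,0,0.1],[0,0,0]]]}}

```text
time: 19.35
eef_pos: [556.3, 111.3, 192.5]
ee_rot: [0.0, 0.015, 1.0, -0.0]
wrist_force: [0.7, 0.7, 0.4]
opening: 85.6
finger_force: 0.0
```

```bash
python3 - <<'E'
from h import *
c=robot.get_calibration("wrist");s=robot.sense();print(s['eef_pos'],s['ee_rot'].round(4),s['wrist_force'])
im=robot.grab_frame("wrist")[:,:,::-1].copy();cv2.imwrite("pics/w11.png",im);np.save("c11.npy",c,allow_pickle=True)
hsv=cv2.cvtColor(im,cv2.COLOR_BGR2HSV);m=((hsv[:,:,1]>70)&(hsv[:,:,0]<30)).astype(np.uint8)
n,L,st,ce=cv2.connectedComponentsWithStats(m);i=1+np.argmax(st[1:,4]);k=(L==i).astype(np.uint8)
ct=max(cv2.findContours(k,0,2)[0],key=len);A=cv2.approxPolyDP(ct,4,True)[:,0];print(A.tolist());print(ray(c,A,24).round(1).tolist())
E
```

```text
[556.32789635 111.34707903 192.4782001 ] [ 2.000e-04  1.490e-02  9.999e-01 -5.000e-04] [0.73372706 0.7447942  0.3535823 ]
[[191, 75], [201, 255], [308, 256], [318, 75]]
[[458.3, 55.4], [646.7, 48.9], [651.4, 168.9], [461.8, 173.6]]
```

Call:
{"api": "send_rows", "payload": {"plan": [[[-0.01,0.08,0.05],[0,0,0]],[[-0.03,0.22,0.1],[0,0,0]],[[-0.05,0.38,0.15],[0,0,0]],[[-0.07,0.54,0.2],[0,0,0]],[[-0.1,0.7,0.25],[0,0,0]]]}}

```text
time: 19.82
eef_pos: [536.7, 252.4, 243.2]
ee_rot: [0.001, 0.015, 1.0, -0.001]
wrist_force: [0.5, -0.6, 0.8]
opening: 85.3
finger_force: 0.0
```

Call:
{"api": "send_rows", "payload": {"plan": [[[-0.02,0.16,0],[0,0,0]],[[-0.05,0.32,0],[0,0,0]],[[-0.05,0.46,0],[0,0,0]],[[-0.05,0.56,0],[0,0,0]],[[-0.05,0.585,0],[0,0,0]]]}}

```text
time: 20.23
eef_pos: [526.3, 371.4, 242.3]
ee_rot: [0.0, 0.013, 1.0, -0.0]
wrist_force: [-0.6, -0.8, -0.6]
opening: 85.3
finger_force: 0.0
```

Call:
{"api": "send_rows", "payload": {"plan": [[[0,0,0],[0,0,0]],[[0,0,0],[0,0,0]],[[0,0,0],[0,0,0]],[[0,0,0],[0,0,0]],[[0,0,0],[0,0,0]]]}}

```text
time: 20.65
eef_pos: [527.6, 367.4, 244.5]
ee_rot: [0.002, 0.016, 1.0, -0.0]
wrist_force: [0.4, -0.0, -0.3]
opening: 85.4
finger_force: 0.0
```

```bash
python3 - <<'E'
from h import *
c=robot.get_calibration("wrist");s=robot.sense();print(s['eef_pos'],s['ee_rot'].round(4),s['wrist_force'],s['joint_pos'].round(2))
im=robot.grab_frame("wrist")[:,:,::-1].copy();cv2.imwrite("pics/w12.png",im);np.save("c12.npy",c,allow_pickle=True)
for x,y in((495,368),(515,368)):print(proj(c,[[x,y,0],[x,y,72],[x,y,99]]).round().tolist())
# left 512x384 with enlarged crop beside
cv2.imwrite("pics/w12z.png",cv2.resize(im[0:288,100:484],None,fx=2,fy=2,interpolation=cv2.INTER_CUBIC))
E
```

```text
[527.63923526 367.38783804 244.46677407] [ 1.600e-03  1.570e-02  9.999e-01 -2.000e-04] [ 0.40769703 -0.01831464 -0.33479805] [ 0.61  0.39  0.09  1.27 -0.    0.64]
[[254.0, 133.0], [254.0, 142.0], [254.0, 147.0]]
[[255.0, 149.0], [254.0, 162.0], [254.0, 168.0]]
```

View pics/w12z.png

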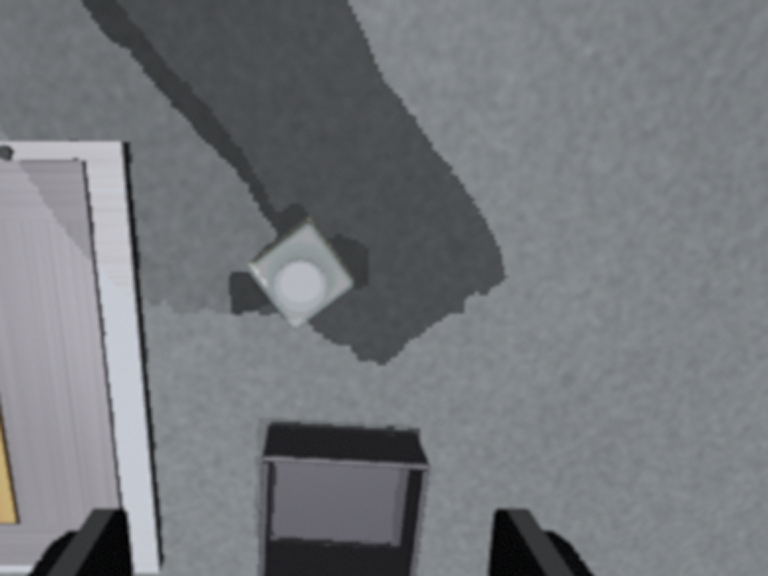

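The bottle body's corners in the crop are at (309,221), (249,265), (297,326) and (353,281), with the lip at (300,283). It is turned about 45°. The bin is below at (345,490).

```bash
python3 - <<'E'
from h import *
c=np.load("c12.npy",allow_pickle=True).item()
Q=np.array([[309,221],[249,265],[297,326],[353,281]])/2+[100,0]
P=ray(c,Q,72);print(P.round(1).tolist(),P.mean(0),rect(P))
for a,b in((0,1),(1,2),(2,3),(3,0)):
    e=P[b]-P[a];print(np.linalg.norm(e).round(1),round(np.arctan2(e[1],e[0])%(np.pi/2),3))
print("lip",ray(c,[[250,141.5]],99))
B=np.array([[268,427],[420,432],[427,465],[262,460]])/2+[100,0];print("bin",ray(c,B,50).round(1).tolist())
E
```

```text
[[464.0, 369.8], [484.2, 339.2], [515.9, 362.0], [493.7, 390.9]] [489.4532136  365.46545251] (array([489.4, 365.5]), array([39. , 36.6]), 0.623)
36.6 0.585
39.0 0.623
36.5 0.653
36.5 0.618
lip [[489.80596243 364.87550228]]
bin [[580.0, 342.3], [585.8, 430.5], [607.0, 435.2], [600.8, 337.6]]
```

Call:
{"api": "send_rows", "payload": {"plan": [[[-0.03,0,-0.05],[0,0,0.07]],[[-0.08,-0.005,-0.15],[0,0,0.14]],[[-0.13,-0.01,-0.25],[0,0,0.21]],[[-0.17,-0.01,-0.33],[0,0,0.28]],[[-0.185,-0.01,-0.4],[0,0,0.35]]]}}

```text
time: 21.12
eef_pos: [489.1, 365.6, 163.4]
ee_rot: [0.001, -0.259, 0.966, 0.0]
wrist_force: [0.7, 0.9, -1.0]
opening: 85.3
finger_force: 0.0
```

Call:
{"api": "send_rows", "payload": {"plan": [[[0,0,-0.05],[0,0,0.05]],[[0,0,-0.1],[0,0,0.064]],[[0,0,-0.1],[0,0,0.064]],[[0,0,-0.1],[0,0,0.064]],[[0,0,-0.1],[0,0,0.064]]]}}

```text
time: 21.53
eef_pos: [491.0, 366.6, 145.1]
ee_rot: [0.002, -0.304, 0.953, 0.0]
wrist_force: [0.2, -0.9, 0.1]
opening: 85.4
finger_force: 0.0
```

```bash
python3 - <<'E'
from h import *
c=robot.get_calibration("wrist");s=robot.sense();print(s['eef_pos'],s['ee_rot'].round(4),2*np.arctan2(s['ee_rot'][2],s['ee_rot'][1]))
im=robot.grab_frame("wrist")[:,:,::-1].copy();cv2.imwrite("pics/w13.png",im);np.save("c13.npy",c,allow_pickle=True)
print(proj(c,[s['eef_pos'],[489.6,365.2,99],[489.6,365.2,72]]).round(1))
g=cv2.medianBlur(cv2.cvtColor(im,cv2.COLOR_BGR2GRAY),5)
cr=cv2.HoughCircles(g[120:330,150:370],cv2.HOUGH_GRADIENT,1,50,param1=60,param2=14,minRadius=14,maxRadius=40);print(None if cr is None else cr[0][:4]+[150,120,0])
b,gg,r=[im[:,:,i].astype(int) for i in range(3)]
for y in range(140,330,15):
    print(y,[int(v) for v in cv2.cvtColor(im,cv2.COLOR_BGR2GRAY)[y,160:352:6]])
E
```

```text
[490.97783971 366.63821214 145.05111033] [ 2.100e-03 -3.044e-01  9.525e-01  5.000e-04] 3.760198831825557
[[252.4 257.3]
 [252.5 218.9]
 [252.8 204.6]]
[[250.5        216.5         18.79999924]
 [213.5        179.5         16.60000038]]
140 [141, 132, 122, 121, 126, 127, 124, 124, 123, 121, 120, 123, 120, 118, 121, 119, 64, 67, 66, 66, 65, 64, 62, 66, 65, 65, 63, 61, 82, 82, 86, 84]
155 [145, 143, 125, 120, 144, 120, 118, 116, 120, 121, 122, 127, 120, 119, 120, 120, 63, 65, 65, 63, 66, 63, 66, 67, 63, 80, 63, 65, 83, 85, 83, 84]
170 [138, 139, 145, 144, 142, 141, 116, 86, 82, 85, 81, 102, 80, 86, 81, 80, 82, 79, 81, 83, 84, 86, 84, 86, 81, 84, 85, 82, 84, 83, 84, 85]
185 [140, 145, 148, 141, 146, 146, 138, 81, 83, 81, 84, 146, 170, 169, 164, 162, 161, 164, 171, 168, 82, 86, 85, 84, 84, 84, 80, 82, 81, 83, 81, 81]
200 [142, 142, 142, 144, 140, 138, 139, 138, 138, 143, 142, 154, 159, 155, 142, 128, 132, 147, 152, 161, 84, 84, 83, 84, 84, 81, 82, 85, 81, 85, 84, 82]
215 [139, 139, 143, 144, 143, 143, 144, 138, 142, 137, 142, 150, 158, 192, 193, 193, 193, 192, 160, 171, 85, 87, 81, 85, 82
[... 437 characters left out ...]
 142, 140, 138, 146, 140, 138, 139, 140, 143, 142, 136, 135, 146, 142, 140, 91]
275 [12, 29, 34, 34, 34, 33, 33, 33, 36, 68, 132, 144, 137, 139, 136, 139, 137, 136, 140, 135, 142, 138, 145, 140, 137, 138, 146, 138, 143, 140, 140, 15]
290 [9, 80, 105, 112, 38, 33, 33, 33, 34, 34, 32, 34, 45, 118, 144, 137, 140, 139, 140, 140, 142, 147, 136, 142, 132, 142, 142, 138, 140, 138, 142, 7]
305 [52, 103, 103, 103, 103, 103, 101, 102, 34, 34, 34, 33, 35, 32, 83, 138, 136, 141, 139, 140, 135, 141, 136, 139, 143, 141, 139, 141, 143, 141, 139, 137]
320 [98, 101, 102, 101, 103, 103, 103, 102, 103, 94, 94, 64, 33, 34, 117, 145, 141, 145, 135, 141, 138, 140, 142, 135, 138, 140, 135, 138, 136, 125, 137, 147]
```

Call:
{"api": "send_rows", "payload": {"plan": [[[-0.007,-0.005,-0.06],[0,0,0]],[[-0.007,-0.005,-0.17],[0,0,0]],[[-0.007,-0.005,-0.29],[0,0,0]],[[-0.007,-0.005,-0.4],[0,0,0]],[[-0.007,-0.005,-0.48],[0,0,0]]]}}

```text
time: 22.0
eef_pos: [489.0, 365.5, 47.3]
ee_rot: [0.002, -0.305, 0.952, 0.0]
wrist_force: [0.3, -1.0, -0.7]
opening: 85.3
finger_force: 0.0
```

Call:
{"api": "send_rows", "payload": {"plan": [[[0,0,-0.03],[0,0,0]],[[0,0,-0.06],[0,0,0]],[[0,0,-0.08],[0,0,0]],[[0,0,-0.085],[0,0,0]],[[0,0,-0.085],[0,0,0]]], "fingers": 56}}

```text
time: 22.42
eef_pos: [489.5, 365.9, 32.0]
ee_rot: [0.002, -0.305, 0.952, 0.001]
wrist_force: [0.5, 0.1, -0.2]
opening: 47.5
finger_force: 0.0
```

Call:
{"api": "send_rows", "payload": {"plan": [[[0,0,0],[0,0,0]],[[0,0,0],[0,0,0]],[[0,0,0],[0,0,0]],[[0,0,0],[0,0,0]],[[0,0,0],[0,0,0]]], "fingers": 44}}

```text
time: 22.83
eef_pos: [489.8, 366.1, 32.4]
ee_rot: [0.003, -0.305, 0.952, 0.001]
wrist_force: [0.6, -0.7, 7.0]
opening: 39.6
finger_force: 61.0
```

```bash
python3 - <<'E'
from h import *
s=robot.sense();print(s['eef_pos'],s['opening'],s['finger_force'],s['wrist_force'],s['moment'])
E
```

```text
[489.83056027 366.0915785   32.44650586] 39.56024275048451 61.010963916778564 [ 0.59276581 -0.72740044  6.96352338] [-0.10475506 -0.02569209 -0.00164231]
```

Call:
{"api": "send_rows", "payload": {"plan": [[[0,0,0.02],[0,0,0]],[[0,0,0.08],[0,0,0]],[[0,0,0.18],[0,0,0]],[[0,0,0.3],[0,0,0]],[[0,-0.05,0.4],[0,0,-0.03]]]}}

```text
time: 23.25
eef_pos: [488.8, 356.7, 113.0]
ee_rot: [0.002, -0.283, 0.959, 0.001]
wrist_force: [1.3, -0.1, -1.0]
opening: 39.5
finger_force: 60.6
```

Call:
{"api": "send_rows", "payload": {"plan": [[[0,-0.1,0.06],[0,0,-0.06]],[[0.005,-0.22,0.09],[0,0,-0.12]],[[0.01,-0.34,0.09],[0,0,-0.18]],[[0.015,-0.46,0.09],[0,0,-0.24]],[[0.02,-0.58,0.09],[0,0,-0.3]]]}}

```text
time: 23.67
eef_pos: [492.6, 238.5, 130.1]
ee_rot: [0.002, -0.049, 0.999, -0.0]
wrist_force: [-0.2, 0.3, -2.4]
opening: 39.1
finger_force: 60.5
```

Call:
{"api": "send_rows", "payload": {"plan": [[[0,-0.12,0],[0,0,-0.05]],[[0,-0.24,0],[0,0,-0.084]],[[0.005,-0.36,0],[0,0,-0.084]],[[0.005,-0.46,0],[0,0,-0.084]],[[0.005,-0.54,0],[0,0,-0.084]]]}}

```text
time: 24.08
eef_pos: [493.4, 129.9, 129.8]
ee_rot: [0.001, 0.015, 1.0, -0.0]
wrist_force: [-0.0, 0.7, -1.8]
opening: 39.4
finger_force: 60.6
```

Call:
{"api": "send_rows", "payload": {"plan": [[[0,-0.05,0],[0,0,0]],[[0,-0.0925,0],[0,0,0]],[[0,-0.0925,0],[0,0,0]],[[0,-0.0925,0],[0,0,0]],[[0,-0.0925,0],[0,0,0]]]}}

```text
time: 24.5
eef_pos: [494.1, 113.8, 129.4]
ee_rot: [0.002, 0.015, 1.0, 0.0]
wrist_force: [0.9, 0.0, -2.0]
opening: 39.1
finger_force: 60.7
```

Call:
{"api": "send_rows", "payload": {"plan": [[[0,0,0],[0,0,0]],[[0,0,0],[0,0,0]],[[0,0,0],[0,0,0]],[[0,0,0],[0,0,0]],[[0,0,0],[0,0,0]]]}}

```text
time: 24.92
eef_pos: [493.9, 113.3, 129.3]
ee_rot: [0.002, 0.015, 1.0, -0.0]
wrist_force: [0.9, -0.3, -2.7]
opening: 39.3
finger_force: 60.7
```

```bash
python3 - <<'E'
from h import *
c=np.load("c13.npy",allow_pickle=True).item();print("lip w13",ray(c,[[250.5,216.5]],99))
c=robot.get_calibration("wrist");s=robot.sense();p=s['eef_pos'];print(p,s['ee_rot'].round(4),2*np.arctan2(s['ee_rot'][2],s['ee_rot'][1]),s['wrist_force'],s['opening'],s['finger_force'])
im=robot.grab_frame("wrist")[:,:,::-1].copy();cv2.imwrite("pics/w14.png",im);np.save("c14.npy",c,allow_pickle=True)
lz=p[2]-32.4+99
print("expected lip",proj(c,[[p[0],p[1],lz]]))
g=cv2.medianBlur(cv2.cvtColor(im,cv2.COLOR_BGR2GRAY),5)
cr=cv2.HoughCircles(g[120:330,170:340],cv2.HOUGH_GRADIENT,1,50,param1=60,param2=12,minRadius=14,maxRadius=45)
if cr is not None:
    cr=cr[0][:3]+[170,120,0];print(cr,ray(c,cr[:,:2],lz))
hsv=cv2.cvtColor(im,cv2.COLOR_BGR2HSV);m=((hsv[:,:,1]>70)&(hsv[:,:,0]<30)).astype(np.uint8)
n,L,st,ce=cv2.connectedComponentsWithStats(m);i=1+np.argmax(st[1:,4]);k=(L==i).astype(np.uint8)
ct=max(cv2.findContours(k,0,2)[0],key=len);A=cv2.approxPolyDP(ct,4,True)[:,0];print(A.tolist());print(ray(c,A,24).round(1).tolist())
print("cell b outer corners exp",proj(c,[[494.6+a,113.5+b,34] for a in(-28,28) for b in(-28,28)]).round(0).tolist())
E
```

```text
lip w13 [[488.98813276 363.1694934 ]]
[493.90187506 113.26521852 129.2576095 ] [ 1.500e-03  1.480e-02  9.999e-01 -2.000e-04] 3.1120766843588155 [ 0.90166965 -0.26601947 -2.72711701] 39.32883101861652 60.6888484954834
expected lip [[251.42757451 367.29766337]]
[[218.5        157.5         42.20000076]
 [258.5        188.5         38.90000153]
 [308.5        188.5         29.70000076]] [[427.39789748 107.38510719]
 [435.60722434 116.95454644]
 [435.97005341 129.56767629]]
[[180, 154], [188, 255], [209, 241], [216, 214], [227, 210], [226, 203], [285, 202], [294, 213], [301, 242], [321, 254], [328, 153]]
[[458.3, 55.2], [549.4, 52.7], [536.1, 72.6], [510.7, 80.5], [507.3, 90.1], [501.0, 89.6], [501.5, 139.3], [511.7, 147.0], [539.3, 153.4], [551.7, 171.5], [460.9, 173.6]]
cell b outer corners exp [[217.0, 166.0], [289.0, 164.0], [222.0, 232.0], [289.0, 230.0]]
```

```bash
python3 - <<'E'
from h import *
c=np.load("c14.npy",allow_pickle=True).item()
print("bottle bottom",proj(c,[[493.9+a,113.3+b,97] for a in(-20,20) for b in(-20,20)]).round(0).tolist(),"band/shoulder",proj(c,[[473.9,113.3+b,169] for b in(-20,20)]).round(0).tolist())
im=cv2.imread("pics/w14.png");hsv=cv2.cvtColor(im,cv2.COLOR_BGR2HSV)
for y in range(146,270,4):print(y,' '.join('%3d'%v for v in hsv[y,200:312:4,2]),'|',' '.join('%3d'%v for v in hsv[y,200:312:8,1]))
E
```

```text
bottle bottom [[219.0, 202.0], [286.0, 200.0], [223.0, 261.0], [286.0, 260.0]] band/shoulder [[197.0, 267.0], [304.0, 264.0]]
146 172 172 172 173 174 174 174 175 166  71  72  72  71  71  72  91 100 100 100  99 100 100 100  99 100 100 100 100 |  10  10  10  12   9  11  11  14  13  10  13  13  10  10
150 122 123 145 147 147 147 148 149  70  61  61  60  60  61  60  60  84  85  86  85  85  84  84  84  86  85  85  86 |  13  12  10  12  15  13  13  13  15  15  12  12  15  12
154  91  81  86  90  95  93  90  91  94  76  65  66  70  70  75  77  75  71  79  82  80  75  77  76  77  76  78  85 | 115 113 113 113 114 110 117 116 112 113 112 116 109 114
158 173 155 164 173 181 176 172 174 179 151  82  85  89  90  94  98  95  88  95 125 123  96  98  97  98  96 103 130 | 112 112 113 113 113 112 117 114 113 113 112 112 112 111
162 174 155 164 172 180 176 171 172 167  93  83  85  89  88  93  97  95  89  93  98  93  93  96  96  98  95 103 130 | 111 114 112 112 113 111 115 112 113 112 115 114 112 111
166 152 138 147 173 180 114  96  97  69  58  58  58  57  57  57  56  58  58  57  57  57  57  57  95  97 
[... 3719 characters left out ...]
  14
254  55  57  53  81  78  80  81  80  79  78  80  81  80  79  80  81  81  80  80  81  82  82  81  81  80  64  56  57 |   9  24  10  13  13  13  10  13   9  10  12  13  10  18
258  56  56  47  78  79  81  80  80  81  80  81  81  81  80  80  79  81  82  81  78  81  82  80  81  79  47  56  56 |   9  33  16  13  13  13   9  13  13  13  13  10  13  18
262  55  61  73 117 121 119 117 117 118 117 115 115 117 113 112 110 112 111 111 113 113 112 110 110 110  75  66  56 |   9  31  19  20  17  20  20  18  18  16  16  19  19  27
266  56  75 104 138 148 148 148 147 147 147 146 147 148 147 145 145 146 144 144 143 142 141 140 139 139 101  93  56 |  14  29  21  19  21  21  19  21  19  19  18  20  20  30
```

The bottle's bottom edge (row 201) and the cell walls (centre at column 255 for both) line up within 1 mm, so I'll descend.

Call:
{"api": "send_rows", "payload": {"plan": [[[0,0,-0.04],[0,0,0]],[[0,0,-0.1],[0,0,0]],[[0,0,-0.17],[0,0,0]],[[0,0,-0.23],[0,0,0]],[[0,0,-0.265],[0,0,0]]]}}

```text
time: 25.38
eef_pos: [492.9, 112.8, 74.5]
ee_rot: [0.001, 0.015, 1.0, -0.0]
wrist_force: [-0.1, -0.1, -2.4]
opening: 39.2
finger_force: 60.7
```

Call:
{"api": "send_rows", "payload": {"plan": [[[0,0,-0.01],[0,0,0]],[[0,0,-0.025],[0,0,0]],[[0,0,-0.04],[0,0,0]],[[0,0,-0.055],[0,0,0]],[[0,0,-0.065],[0,0,0]]]}}

```text
time: 25.8
eef_pos: [494.3, 113.1, 63.4]
ee_rot: [0.002, 0.015, 1.0, -0.0]
wrist_force: [0.0, 0.2, -2.4]
opening: 39.6
finger_force: 60.7
```

Call:
{"api": "send_rows", "payload": {"plan": [[[0,0,-0.005],[0,0,0]],[[0,0,-0.01],[0,0,0]],[[0,0,-0.015],[0,0,0]],[[0,0,-0.02],[0,0,0]],[[0,0,-0.02],[0,0,0]]]}}

```text
time: 26.22
eef_pos: [493.9, 113.1, 59.2]
ee_rot: [0.002, 0.015, 1.0, -0.0]
wrist_force: [-0.9, 0.5, -1.8]
opening: 39.5
finger_force: 60.7
```

Call:
{"api": "send_rows", "payload": {"plan": [[[0,0,-0.002],[0,0,0]],[[0,0,-0.004],[0,0,0]],[[0,0,-0.006],[0,0,0]],[[0,0,-0.008],[0,0,0]],[[0,0,-0.01],[0,0,0]]]}}

```text
time: 26.63
eef_pos: [494.0, 113.0, 57.3]
ee_rot: [0.002, 0.015, 1.0, -0.0]
wrist_force: [-0.3, -0.6, -2.2]
opening: 39.4
finger_force: 60.7
```

Call:
{"api": "send_rows", "payload": {"plan": [[[0,0,-0.001],[0,0,0]],[[0,0,-0.002],[0,0,0]],[[0,0,-0.003],[0,0,0]],[[0,0,-0.003],[0,0,0]],[[0,0,-0.003],[0,0,0]]]}}

```text
time: 27.05
eef_pos: [494.0, 113.0, 56.7]
ee_rot: [0.002, 0.015, 1.0, -0.0]
wrist_force: [-0.5, -0.0, -2.5]
opening: 39.4
finger_force: 60.7
```

Call:
{"api": "send_rows", "payload": {"plan": [[[0,0,-0.001],[0,0,0]],[[0,0,-0.002],[0,0,0]],[[0,0,-0.003],[0,0,0]],[[0,0,-0.003],[0,0,0]],[[0,0,-0.003],[0,0,0]]]}}

```text
time: 27.47
eef_pos: [494.0, 113.0, 56.4]
ee_rot: [0.002, 0.015, 1.0, -0.0]
wrist_force: [-2.0, -0.5, 3.6]
opening: 39.1
finger_force: 61.2
```

Call:
{"api": "send_rows", "payload": {"plan": [[[0,0,-0.001],[0,0,0]],[[0,0,-0.002],[0,0,0]],[[0,0,-0.002],[0,0,0]],[[0,0,-0.002],[0,0,0]],[[0,0,-0.002],[0,0,0]]]}}

```text
time: 27.88
eef_pos: [494.0, 113.1, 56.4]
ee_rot: [0.002, 0.015, 1.0, -0.0]
wrist_force: [-3.3, -1.3, 8.4]
opening: 39.8
finger_force: 61.9
```

Call:
{"api": "send_rows", "payload": {"plan": [[[0,0,0.002],[0,0,0]],[[0,0,0.002],[0,0,0]],[[0,0,0.002],[0,0,0]],[[0,0,0.002],[0,0,0]],[[0,0,0.002],[0,0,0]]]}}

```text
time: 28.3
eef_pos: [494.0, 113.0, 56.4]
ee_rot: [0.002, 0.015, 1.0, -0.0]
wrist_force: [-2.5, -0.4, 6.5]
opening: 39.7
finger_force: 61.4
```

Call:
{"api": "send_rows", "payload": {"plan": [[[0,0,0],[0,0,0]],[[0,0,0],[0,0,0]],[[0,0,0],[0,0,0]],[[0,0,0],[0,0,0]],[[0,0,0],[0,0,0]]], "fingers": 75}}

```text
time: 28.72
eef_pos: [494.0, 113.1, 56.0]
ee_rot: [0.002, 0.015, 1.0, -0.0]
wrist_force: [0.0, 0.3, -0.0]
opening: 64.0
finger_force: 0.0
```

Call:
{"api": "send_rows", "payload": {"plan": [[[0,0,0.03],[0,0,0]],[[0,0,0.1],[0,0,0]],[[0,0,0.2],[0,0,0]],[[0,0,0.35],[0,0,0]],[[0,0,0.5],[0,0,0]]]}}

```text
time: 29.13
eef_pos: [493.1, 112.8, 157.0]
ee_rot: [0.001, 0.015, 1.0, -0.0]
wrist_force: [1.3, 0.4, -0.7]
opening: 63.8
finger_force: 0.0
```

Call:
{"api": "send_rows", "payload": {"plan": [[[0,0,0.15],[0,0,0]],[[0,0,0.3],[0,0,0]],[[0.03,0,0.4],[0,0,0]],[[0.06,0,0.4],[0,0,0]],[[0.06,0,0.4],[0,0,0]]]}}

```text
time: 29.55
eef_pos: [507.8, 113.3, 237.7]
ee_rot: [0.003, 0.015, 1.0, 0.0]
wrist_force: [0.0, -0.1, -0.2]
opening: 64.1
finger_force: 0.0
```

Call:
{"api": "send_rows", "payload": {"plan": [[[0,0,0],[0,0,0]],[[0,0,0],[0,0,0]],[[0,0,0],[0,0,0]],[[0,0,0],[0,0,0]],[[0,0,0],[0,0,0]]]}}

```text
time: 29.97
eef_pos: [505.4, 112.9, 235.4]
ee_rot: [0.001, 0.015, 1.0, -0.0]
wrist_force: [-0.5, -0.3, -0.8]
opening: 64.1
finger_force: 0.0
```

```bash
python3 - <<'E'
from h import *
c=robot.get_calibration("wrist");s=robot.sense();print(s['eef_pos'],s['wrist_force'])
im=robot.grab_frame("wrist")[:,:,::-1].copy();cv2.imwrite("pics/w15.png",im)
print("exp lip",proj(c,[[494,113.2,123],[482,113.2,123]]).round(1).tolist(),"base",proj(c,[[494,113.2,24]]).round(1))
g=cv2.medianBlur(cv2.cvtColor(im,cv2.COLOR_BGR2GRAY),3)
cr=cv2.HoughCircles(g[60:260,170:340],cv2.HOUGH_GRADIENT,1,50,param1=60,param2=12,minRadius=10,maxRadius=26)
if cr is not None: cr=cr[0][:3]+[170,60,0];print(cr,ray(c,cr[:,:2],123))
hsv=cv2.cvtColor(im,cv2.COLOR_BGR2HSV);m=((hsv[:,:,1]>70)&(hsv[:,:,0]<30)).astype(np.uint8)
n,L,st,ce=cv2.connectedComponentsWithStats(m);i=1+np.argmax(st[1:,4]);k=(L==i).astype(np.uint8)
ct=max(cv2.findContours(k,0,2)[0],key=len);A=cv2.approxPolyDP(cv2.convexHull(ct),4,True)[:,0];print(ray(c,A,24).round(1).tolist())
v=robot.grab_frame("side")[:,:,::-1];cv2.imwrite("pics/s2.png",v)
cs=robot.get_calibration("side");print("side exp bottle base/top",proj(cs,[[494,113,24],[494,113,123],[474,113,24],[514,113,24]]).round(0).tolist())
gs=cv2.cvtColor(v,cv2.COLOR_BGR2GRAY)
q=proj(cs,[[494,113,60]])[0].astype(int)
for y in range(q[1]-40,q[1]+36,4):print(y,[int(t) for t in gs[y,q[0]-28:q[0]+29:4]])
E
```

```text
[505.39359188 112.93513765 235.39073134] [-0.49147326 -0.29711881 -0.75756315]
exp lip [[253.8, 179.0], [253.4, 165.1]] base [[254.2 156. ]]
[[254.5        178.5         13.80000019]
 [234.5        109.5         14.10000038]
 [253.5        256.5         24.29999924]] [[493.59298555 113.79641722]
 [436.86649714  99.72476627]
 [567.86779815 110.6576866 ]]
[[462.0, 174.0], [651.4, 168.2], [648.1, 50.8], [458.5, 55.0]]
side exp bottle base/top [[269.0, 234.0], [270.0, 207.0], [277.0, 234.0], [262.0, 234.0]]
184 [134, 136, 136, 138, 141, 139, 141, 141, 139, 140, 137, 138, 137, 137, 173]
188 [136, 136, 135, 137, 137, 139, 139, 140, 138, 139, 137, 138, 139, 137, 172]
192 [135, 136, 136, 137, 137, 141, 139, 139, 138, 139, 138, 137, 137, 137, 171]
196 [135, 135, 136, 136, 138, 140, 139, 140, 138, 140, 138, 138, 139, 137, 170]
200 [135, 135, 129, 138, 137, 139, 139, 133, 138, 138, 131, 132, 120, 121, 162]
204 [136, 135, 137, 138, 139, 137, 137, 147, 136, 121, 121, 121, 122, 118, 150]
208 [138, 140, 138, 139, 142, 140, 142, 155, 150, 122, 122, 123, 121, 122, 116]
212 [140, 141, 140, 141, 142, 139, 145, 127, 123, 146, 120, 122, 122, 120, 153]
216 [137, 137, 137, 133, 138, 133, 138, 136, 135, 138, 119, 122, 121, 121, 154]
220 [148, 148, 146, 145, 146, 143, 131, 137, 138, 133, 119, 122, 123, 123, 154]
224 [101, 106, 111, 116, 142, 99, 83, 86, 86, 87, 119, 123, 122, 122, 153]
228 [68, 72, 82, 83, 145, 106, 98, 97, 91, 89, 123, 124, 124, 127, 157]
232 [46, 45, 45, 43, 145, 132, 94, 96, 93, 85, 99, 123, 139, 140, 174]
236 [126, 126, 123, 121, 119, 85, 79, 80, 81, 70, 82, 84, 83, 83, 117]
240 [153, 156, 153, 151, 85, 48, 46, 44, 44, 42, 70, 84, 85, 83, 112]
244 [154, 154, 149, 141, 93, 88, 87, 88, 85, 94, 93, 84, 82, 81, 113]
248 [150, 145, 144, 144, 108, 86, 86, 86, 86, 95, 94, 85, 82, 82, 110]
252 [114, 108, 103, 101, 101, 79, 80, 82, 84, 83, 78, 82, 83, 82, 110]
256 [135, 136, 138, 138, 140, 83, 85, 84, 85, 83, 86, 81, 84, 82, 108]
```

The lip is upright, centred over the cell and at the expected height. The tray is unmoved and flat, so I'm handing in.

```bash
python3 -c "
from rig import robot
print(robot.job_done())"
```

```text
the job is handed in; nothing more can be done
None
```

The job is handed in at about 30 s: the tray lies flat in the +y pocket (up to 3 N along the slide), and the bottle stands upright in cell_b, with about 11 N for a moment at set-down, just over the 10 N guide; jar, bin and carton were not touched.

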